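# Build up the core stack of a choke on its base

### The arm

A 6-joint arm with a two-finger parallel gripper is mounted at the origin on the work surface. World frame = base frame: x ahead of the robot, y to its left, z up, the work surface at z = 0. Lengths are in m, angles in degrees, forces in N, time in s.
With the tool pointing down it reaches from about 0.375 to 0.9 m from the base axis. Payload 3.1 kg.
Tool frame: the origin (TCP) lies where the fingers leave the gripper's body, on its centre line; the fingertips stand 70 mm ahead of it and the grasp point (between the pads) lies 51 mm ahead of it; z points along the fingers, y is the line along which they close (so a half turn about z gives the same grasp; the last joint's range is limited). The gripper opens to 87 mm and grips with 3 to 60 N. Pads are 19 mm wide; open, the fingers measure 117 mm over their backs; the gripper's body (75 mm by 190 mm) begins 51 mm behind the grasp point.
Start: joints at [-74.399, 30.224, 82.088, -0, 67.689, -10.227], TCP at [0.272, -0.563, 0.292] pointing down, gripper open.
Joint ranges: [-176.69, 176.69], [-43.24, 126.21], [12.49, 139.97], [-82, 262], [0, 151.66], [-163.58, 163.58]. Speed limits (degrees/s): [159.86, 159.86, 180, 180, 180, 180].

### API

Orientations are given as a 3x3 rotation matrix whose columns are the frame's x, y, z axes.
In Python, from rig import readout, capture, calibration, bot, look_for gives the robot as it stands. The module is installed in compiled form; this text tells all that it offers.
- The arm moves only by the shell command python3 -m pendant 'ROWS'. ROWS is JSON, a list of rows, each a list of 7 numbers: the shift along the tool's x, y, z normalised to -1 to 1, where 1 is 200 mm, then the turn, a rotation vector about the tool's x, y, z normalised to -1 to 1, where 1 is 180 degrees, then the closure, from -1 (fully open) to 1 (shut). In form: [[dx, dy, dz, ax, ay, az, grip], ...]. A call has 1 to 8 rows; each row is the pose to reach, as a shift and turn from the pose commanded when the call began, along the tool's axes at that moment, turning the shorter way round; what a row does not reach only later rows make up. A row lasts 1/10 s, in which the tool goes at most 50 mm and 8.59 degrees, less where a joint would pass 70% of its speed; a pose out of reach is approached as far as the arm can. A call with a number of a shift or a turn outside -1 to 1 is refused whole. A call with a gripper value outside its range is refused whole. The fingers move at their own pace and stop on an object; the grip force is fixed at half the most. Time passes only in rows, so rows that repeat a pose let the fingers close. It gives the time, the measured TCP pose, the force, the opening and the grip force at its end, in the units of the state.
- readout.read_state(): the state, without advancing time (a new reading comes with each control period).
- capture(name): name is "scene" or "top" or "wrist"; returns (picture, depth): 400x640x3 uint8, red, green, blue; 400x640 float32, m along the optical axis (not along the pixel's ray), 0 where there is no reading.
- calibration(name): a dict with "mtx" (3x3 intrinsics, pixels), "k1" (the pictures are not rectified: a ray, as slopes to the right and down, at radius r is drawn at 1 + k1 r^2 times it, then the intrinsics apply), "T" (4x4, takes a point from camera to world coordinates); the wrist camera has in their place "mount" (4x4, takes a point from camera to tool coordinates, whose origin is the TCP and whose axes are the flange's). Camera axes: x right, y down, z forward; pixel columns grow to the right and rows downward; lengths in m; the calibration is good to about 2 mm. A picture is of the moment at which its call begins: read the wrist's pose just before it. calibration takes no time and is no camera call.
- bot.hand_in(): hands the job in; it is judged then, once.
Trained networks look in the newest picture that a camera, given by its name, has taken for a name from the list of things; names that differ only in an ending like _2 or _b are one class to them, and where a whole thing is asked for, a point or a joint stands for the part that bears it (a point fixed in the world has none). Each returns a list of dicts, best first, with "conf" (0 to 1); they miss things now and then, are a little off and sometimes report something else, mostly with a low value. They report only what shows in the picture. A call takes as long as a camera call. They do not tell look-alikes from the thing itself.
- look_for(thing, camera): "extent" ([left, top, right, bottom] in pixels, round what is visible of it).
The state is a dict: "time_s": time; "joint_positions": joint angles; "qvel": joint speeds; "tau": joint torques, N m; "position": TCP position; "tcp_rot": TCP orientation; "force": force on the tool from outside, world axes, zero at the start; "moment": the same for the moment, N m; "opening": opening from 0.0 (shut) to 1.0 (fully open); "grasp_force": force on a finger pad.
Only numpy, scipy, OpenCV 4.12 (cv2) and the standard library are available. Lean on these libraries where they do the work, as an engineer would, in place of code of your own. Each camera call takes 0.05 s, during which the arm holds its last target. There are 200 camera calls.

### The job

From the parts laid out on the dark mat, build the choke's core stack on the stud of the aluminium base, threading each part over the stud and laying it flat and centred on the one before, in this order from the bottom: red rubber pad, big green core, tan spacer, small green core, and last the dished steel washer, dish down in the small core's bore, all ready for the nut. Lower each part into place without dropping it, and leave the glass dish, the pliers and the knife where they lie.

Things in the scene. Friction and masses are not known exactly. Their poses are not given: they have to be found in the camera images.
- base: Fixed aluminium plate, x -50 to +76, y -52 to +52 mm about a threaded steel stud (diameter 8, pointed tip at z = 62 mm). Origin on the stud's axis, at the plate's underside on the mat; z up. Plate top at z = 10 mm. A black terminal block (x 56 to 74, y +-42 mm, top z = 25) stands at the +x end: fingers closing along y pass clear of it. On the left or right of the mat.
- pad: Brick-red rubber pad: flat disc, 64 mm outside diameter, 8 mm thick, with a 20 mm hole. Rigid enough to be picked like a solid disc. Origin: centre of its underside; z is its axis, up. Lies flat on the dark mat (its top 3 mm above the work surface) at any yaw. 28 g. Bottom of the stack.
- big_core: Big green core: flat ring, 64 mm outside diameter, 36 mm bore, 14 mm thick, with a 9 mm wide saw gap through its wall on its own +x side. Origin: centre of its underside; z is its axis, up. Lies flat on the dark mat (its top 3 mm above the work surface) at any yaw. About 120 to 215 g. Second in the stack.
- spacer: Tan pressboard spacer: flat disc, 58 mm outside diameter, 8 mm thick, with a 24 mm hole. Origin: centre of its underside; z is its axis, up. Lies flat on the dark mat (its top 3 mm above the work surface) at any yaw. 24 g. Third in the stack.
- small_core: Small green core: flat ring, 48 mm outside diameter, 30 mm bore, 10 mm thick, with a 4 mm wide saw gap on its own +x side. Origin: centre of its underside; z is its axis, up. Lies flat on the dark mat (its top 3 mm above the work surface) at any yaw. About 45 to 80 g. Fourth in the stack.
- washer: Dished steel washer: flat rim 46 mm in diameter, 3 mm thick; the middle dips 3 mm below the rim in a dish 20 to 26 mm wide with a 16 mm hole. Lies dish down on the mat, rim 3 to 6 mm above it, gripped by the rim's edge. Origin: centre of the dish's underside; z its axis, up. 42 g. Top of the stack: rim on the small core, dish hanging in its bore, stud through the hole.
- dish: Bystander: round glass dish, 70 mm in diameter, 20 mm high, with three brass nuts in it, among the parts. Origin: centre of its underside. To be left where it is.
- hardware_tray: Bystander, fixed: blue four-compartment tray, 130 mm (x) by 100 mm (y) by 24 mm high, with nuts, screws and white bushes; on the side of the mat opposite to the choke base. Origin: centre of its underside.
- pliers: Bystander: grey long-nose pliers, 160 mm long, 47 mm wide at the handles, 12 mm high, lying along x beside the parts, nose away from the robot. Origin: under the pivot. To be left where they are.
- knife: Bystander: red and black cutter knife, 150 mm long, 27 mm wide, 22 mm high, lying along x on the other side of the parts. Origin: under its middle. To be left where it is.
Not all that is in view belongs to the job. Leave any yellow look-alike of the small_core alone. What is shaped like the pad but yellow is not meant.

How it is judged:
By the outcome, as a careful person would: the job done as asked, in the order asked, and still so for the second after the job is handed in, with the robot touching nothing.
It also fails if it takes over 120 s, if anything falls off the work surface, if the arm or the gripper's body presses on something with over 40 N, if the wrist force passes 120 N, or if a joint passes its speed limit or range.

## Working session

There is one attempt and no reset: what is moved stays moved. The work goes in short steps, Python scripts to look and compute and a shell command to move; the robot and the scene stay as the last step left them, time stands still between calls to the robot, and variables do not carry over. Pictures are saved under pics/ and viewed, at most 14 in all, crops included, and the job is handed in when it is done.

```bash
mkdir -p pics; cat > h.py <<'E'
import numpy as np, cv2, json
from rig import readout, capture, calibration, bot, look_for
def save(n,im): cv2.imwrite('pics/'+n+'.png',im[:,:,::-1])
def camT(name):
    c=calibration(name)
    if 'T' in c: return c,np.array(c['T'])
    s=readout.read_state(); T=np.eye(4); T[:3,:3]=s['tcp_rot']; T[:3,3]=s['position']
    return c,T@np.array(c['mount'])
def ray(c,T,uv):
    K=np.array(c['mtx']); uv=np.atleast_2d(uv).astype(float)
    d=np.c_[(uv[:,0]-K[0,2])/K[0,0],(uv[:,1]-K[1,2])/K[1,1]]
    u=d.copy()
    for _ in range(20): u=d/(1+c['k1']*(u**2).sum(1,keepdims=True))
    return np.c_[u,np.ones(len(u))]@T[:3,:3].T
def onplane(c,T,uv,z):
    r=ray(c,T,uv); o=T[:3,3]; return o+r*((z-o[2])/r[:,2])[:,None]
E
python3 - <<'E'
from h import *
s=readout.read_state();print({k:np.round(v,3).tolist() for k,v in s.items()})
im,d=capture('top');save('top',im);np.save('topd.npy',d)
c,T=camT('top');print(T.round(3))
for n,z in [('base',.013),('pad',.011),('big_core',.017),('spacer',.011),('small_core',.013),('washer',.009),('dish',.02),('pliers',.01),('knife',.02),('hardware_tray',.024)]:
    for r in look_for(n,'top')[:3]:
        e=r['extent'];print(n,round(r['conf'],2),np.round(e).tolist(),onplane(c,T,[(e[0]+e[2])/2,(e[1]+e[3])/2],z).round(3).tolist())
E
```

```text
{'time_s': 0.0, 'joint_positions': [-74.4, 30.278, 82.155, -0.0, 67.689, -10.227], 'qvel': [-0.028, 0.017, 0.019, -0.156, -0.053, 0.056], 'tau': [0.001, -44.004, -17.659, 0.063, 0.058, -0.0], 'position': [0.272, -0.562, 0.291], 'tcp_rot': [[0.9, 0.436, -0.001], [0.436, -0.9, 0.002], [0.0, -0.002, -1.0]], 'force': [0.081, -0.208, -0.444], 'moment': [-0.019, 0.027, 0.035], 'grasp_force': 0.0, 'opening': 1.0}
[[ 0.005 -0.994  0.112  0.35 ]
 [-1.    -0.005  0.004 -0.021]
 [-0.004 -0.112 -0.994  1.347]
 [ 0.     0.     0.     1.   ]]
base 0.83 [141.0, 151.0, 182.0, 200.0] [[0.554, 0.414, 0.013]]
pad 0.95 [369.0, 254.0, 392.0, 278.0] [[0.321, -0.161, 0.011]]
pad 0.85 [358.0, 207.0, 377.0, 233.0] [[0.439, -0.128, 0.011]]
big_core 0.62 [254.0, 199.0, 276.0, 222.0] [[0.463, 0.139, 0.017]]
spacer 0.38 [437.0, 150.0, 485.0, 202.0] [[0.558, -0.377, 0.011]]
small_core 0.53 [226.0, 126.0, 243.0, 144.0] [[0.664, 0.224, 0.013]]
small_core 0.52 [257.0, 142.0, 276.0, 163.0] [[0.617, 0.138, 0.013]]
small_core 0.49 [202.0, 152.0, 213.0, 168.0] [[0.597, 0.293, 0.013]]
washer 0.46 [356.0, 141.0, 376.0, 157.0] [[0.628, -0.127, 0.009]]
dish 0.88 [304.0, 133.0, 329.0, 159.0] [[0.633, 0.005, 0.02]]
pliers 0.94 [402.0, 160.0, 420.0, 218.0] [[0.521, -0.244, 0.01]]
knife 0.77 [225.0, 161.0, 235.0, 214.0] [[0.523, 0.231, 0.02]]
knife 0.42 [304.0, 131.0, 330.0, 159.0] [[0.636, 0.004, 0.02]]
hardware_tray 0.8 [442.0, 148.0, 486.0, 197.0] [[0.564, -0.381, 0.024]]
```

View pics/top.png

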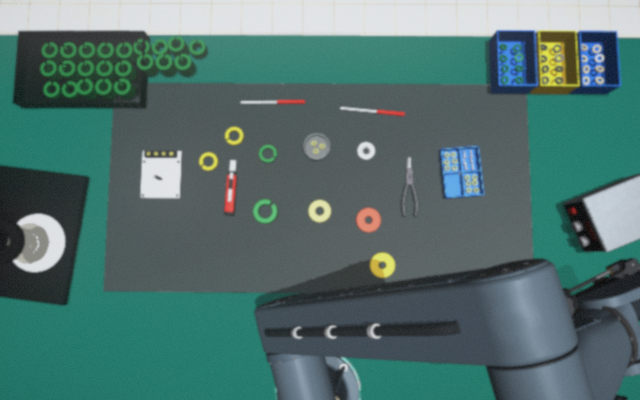

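The red disc (369,220) is the pad, and the yellow one at (382,265) is its look-alike. The small core is the green ring (267,152); the yellow rings (234,135) and (208,161) are not meant. The big core is at (265,211), the spacer at (319,211), the washer at (366,150) and the base at (161,174). I'll move over the parts and confirm with the wrist camera.

```bash
python3 -c "
from h import *
c=calibration('wrist');print(c)"
python3 -m pendant '[[0.9,-0.8,-0.65,0,0,0.1435,-1],[1,-0.9,-0.65,0,0,0.1435,-1],[1,-0.9,-0.65,0,0,0.1435,-1],[1,-0.9,-0.65,0,0,0.1435,-1],[1,-0.9,-0.65,0,0,0.1435,-1],[1,-0.9,-0.65,0,0,0.1435,-1],[1,-0.9,-0.65,0,0,0.1435,-1],[1,-0.9,-0.65,0,0,0.1435,-1]]'
python3 -m pendant '[[0.5,-1,0,0,0,0,-1],[0.5,-1,0,0,0,0,-1],[0.5,-1,0,0,0,0,-1],[0.5,-1,0,0,0,0,-1],[0.5,-1,0,0,0,0,-1],[0.5,-1,0,0,0,0,-1]]'
python3 -m pendant '[[0,-0.55,0,0,0,0,-1],[0,-0.55,0,0,0,0,-1],[0,-0.55,0,0,0,0,-1],[0,-0.55,0,0,0,0,-1],[0,-0.55,0,0,0,0,-1]]'
python3 - <<'E'
from h import *
s=readout.read_state();print(s['position'],np.round(s['tcp_rot'],3))
im,d=capture('wrist');save('w1',im)
c,T=camT('wrist');print(T.round(3))
for n,z in [('pad',.011),('big_core',.017),('spacer',.011),('small_core',.013),('washer',.009),('dish',.02)]:
    for r in look_for(n,'wrist')[:3]:
        e=r['extent'];print(n,round(r['conf'],2),np.round(e).tolist(),onplane(c,T,[(e[0]+e[2])/2,(e[1]+e[3])/2],z).round(3).tolist())
E
```

```text
{'mtx': array([[348.08305376,   0.        , 313.20535602],
       [  0.        , 348.08305376, 199.48898386],
       [  0.        ,   0.        ,   1.        ]]), 'k1': -0.050885050667072704, 'mount': array([[-6.53709903e-04, -9.64357124e-01, -2.64603306e-01,
         7.29695183e-02],
       [ 9.99999736e-01, -5.46552887e-04, -4.78594021e-04,
         8.22070094e-04],
       [ 3.16915852e-04, -2.64603549e-01,  9.64357227e-01,
        -9.17433542e-02],
       [ 0.00000000e+00,  0.00000000e+00,  0.00000000e+00,
         1.00000000e+00]])}
time_s: 1.35
position: [0.3743, -0.3127, 0.4231]
tcp_rot: [[1.0, 0.002, 0.001], [0.002, -1.0, -0.002], [0.001, 0.002, -1.0]]
force: [-0.2, -0.5, -1.2]
opening: 1.0
grasp_force: 0.0
time_s: 1.95
position: [0.4747, -0.1121, 0.4211]
tcp_rot: [[1.0, 0.003, -0.002], [0.003, -1.0, 0.001], [-0.002, -0.001, -1.0]]
force: [0.1, -0.4, 0.5]
opening: 1.0
grasp_force: 0.0
time_s: 2.45
position: [0.4742, -0.0053, 0.4219]
tcp_rot: [[1.0, -0.002, -0.0], [-0.002, -1.0, -0.001], [-0.0, 0.001, -1.0]]
force: [0.0, -0.6, -1.1]
opening: 0.997
grasp_force: 0.0
[ 0.47424339 
[... 170 characters left out ...]
0.265 -0.964  0.514]
 [ 0.     0.     0.     1.   ]]
pad 0.68 [376.0, 155.0, 419.0, 200.0] [[0.443, -0.131, 0.011]]
big_core 0.85 [192.0, 144.0, 235.0, 186.0] [[0.463, 0.138, 0.017]]
big_core 0.52 [290.0, 144.0, 333.0, 184.0] [[0.464, -0.004, 0.017]]
big_core 0.35 [531.0, 43.0, 617.0, 143.0] [[0.566, -0.375, 0.017]]
spacer 0.66 [290.0, 145.0, 328.0, 187.0] [[0.46, 0.0, 0.011]]
small_core 0.97 [190.0, 38.0, 228.0, 73.0] [[0.613, 0.135, 0.013]]
small_core 0.7 [118.0, 1.0, 162.0, 40.0] [[0.66, 0.225, 0.013]]
small_core 0.56 [85.0, 56.0, 117.0, 92.0] [[0.592, 0.289, 0.013]]
washer 0.62 [383.0, 30.0, 416.0, 68.0] [[0.621, -0.124, 0.009]]
dish 0.74 [276.0, 12.0, 330.0, 65.0] [[0.632, 0.007, 0.02]]
```

View pics/w1.png

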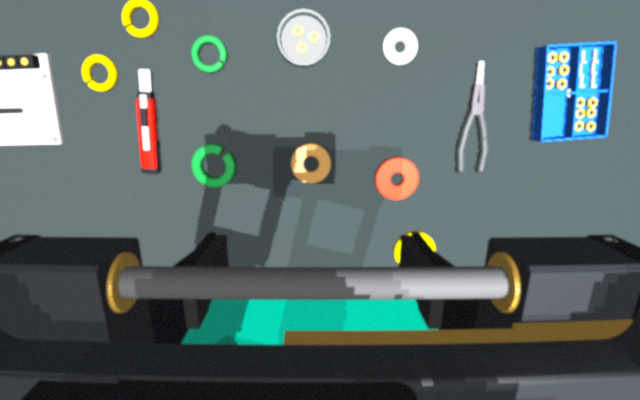

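The wrist view shows the red pad (397,178), tan spacer (311,163), green gapped big core (213,165), small green core (209,54; the yellow rings at 140,18 and 99,72 are look-alikes), and the washer (400,46). Next I'll hover over the pad and measure it closely.

```bash
cat >> h.py <<'E'
def mask(im,kind):
    h=cv2.cvtColor(im,cv2.COLOR_RGB2HSV); H,S,V=[h[:,:,i].astype(int) for i in range(3)]
    return {'red':((H<10)|(H>172))&(S>90)&(V>80),'tan':(H>8)&(H<27)&(S>50)&(V>90),
     'green':(H>45)&(H<75)&(S>100)&(V>60),'grey':(S<40)&(V>120)}[kind].astype(np.uint8)
def measure(kind,near,ztop,R,tag=None,hole=None):
    im,d=capture('wrist'); c,T=camT('wrist')
    if tag: save(tag,im)
    m=mask(im,kind); m=cv2.morphologyEx(m,cv2.MORPH_OPEN,np.ones((3,3)))
    v,u=np.nonzero(m); P=onplane(c,T,np.c_[u,v],ztop)[:,:2]
    k=np.hypot(*(P-near).T)<R+.02; mm=np.zeros_like(m); mm[v[k],u[k]]=255
    cs,_=cv2.findContours(mm,cv2.RETR_EXTERNAL,cv2.CHAIN_APPROX_NONE); ct=max(cs,key=cv2.contourArea)[:,0]
    E=onplane(c,T,ct,ztop)[:,:2]
    from scipy.optimize import least_squares
    f=least_squares(lambda p:np.hypot(E[:,0]-p[0],E[:,1]-p[1])-p[2],[*near,R],loss='soft_l1',f_scale=.0007)
    s=readout.read_state();res=np.abs(f.fun)
    print(kind,'c',f.x.round(4),'n',len(E),'med res',np.median(res).round(4),'tcp',np.round(s['position'],4),'d tool x,y mm',((f.x[0]-s['position'][0])*1e3).round(1),(-(f.x[1]-s['position'][1])*1e3).round(1),'u,v',ct.mean(0).round())
    q=np.median(P[k],0)
    return f.x,im,mm,(c,T)
E
python3 -m pendant '[[-0.16,0.62,0.86,0,0,0,-1],[-0.16,0.62,0.86,0,0,0,-1],[-0.16,0.62,0.86,0,0,0,-1],[-0.16,0.62,0.86,0,0,0,-1],[-0.16,0.62,0.86,0,0,0,-1],[-0.16,0.62,0.86,0,0,0,-1],[-0.16,0.62,0.86,0,0,0,-1]]'
python3 - <<'E'
from h import *
measure('red',[.441,-.13],.011,.032,'pad1')
E
```

```text
time_s: 3.5
position: [0.4423, -0.1277, 0.2505]
tcp_rot: [[1.0, -0.001, 0.0], [-0.001, -1.0, 0.0], [0.0, -0.0, -1.0]]
force: [-0.2, 0.3, 0.3]
opening: 0.998
grasp_force: 0.0
red c [ 0.442  -0.1298  0.0322] n 186 med res 0.0002 tcp [ 0.4426 -0.1274  0.2511] d tool x,y mm -0.7 2.3 u,v [315. 182.]
```

View pics/pad1.png

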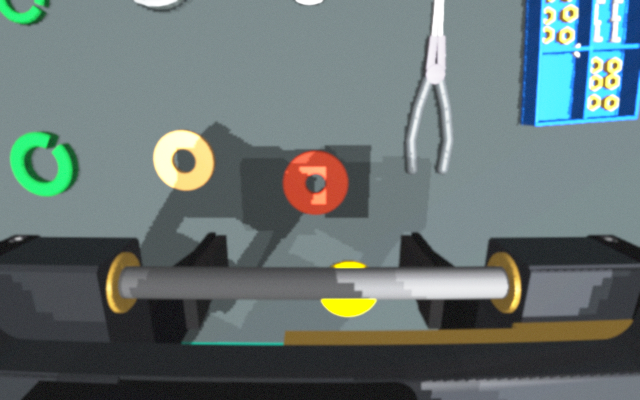

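The pad sits right under the hand at (315,182), with the yellow look-alike below it at (348,290). Descend and grip.

```bash

python3 -m pendant '[[-0.004,0.012,0.5,0,0,0,-1],[-0.004,0.012,0.7,0,0,0,-1],[-0.004,0.012,0.82,0,0,0,-1],[-0.004,0.012,0.87,0,0,0,-1],[-0.004,0.012,0.87,0,0,0,-1],[-0.004,0.012,0.87,0,0,0,-1],[-0.004,0.012,0.87,0,0,0,1],[-0.004,0.012,0.87,0,0,0,1]]'
python3 -m pendant '[[0,0,0,0,0,0,1],[0,0,0,0,0,0,1],[0,0,0,0,0,0,1],[0,0,0,0,0,0,1]]'
```

```text
time_s: 4.35
position: [0.442, -0.1299, 0.0774]
tcp_rot: [[1.0, 0.001, 0.002], [0.001, -1.0, -0.001], [0.002, 0.001, -1.0]]
force: [-0.6, -0.0, -0.1]
opening: 0.895
grasp_force: 0.0
time_s: 4.75
position: [0.4414, -0.1299, 0.0769]
tcp_rot: [[1.0, -0.0, 0.001], [-0.0, -1.0, -0.001], [0.001, 0.001, -1.0]]
force: [-0.1, 0.3, 6.5]
opening: 0.73
grasp_force: 29.9
```

```bash

python3 -m pendant '[[0,0,-0.2,0,0,0,1],[0,-0.25,-0.45,0,0,0,1],[0,-0.5,-0.65,0,0,0,1],[0,-0.75,-0.8,0,0,0,1],[0,-1,-0.87,0,0,0,1],[0,-1,-0.87,0,0,0,1]]'
python3 -m pendant '[[0,-0.25,0,0,0,0,1],[0,-0.5,0,0,0,0,1],[0,-0.75,0,0,0,0,1],[0,-1,0,0,0,0,1],[0,-1,0,0,0,0,1],[0,-1,0,0,0,0,1]]'
python3 -m pendant '[[0.04,-0.25,0,0,0,0,1],[0.04,-0.5,0,0,0,0,1],[0.04,-0.72,0,0,0,0,1],[0.04,-0.72,0,0,0,0,1],[0.04,-0.72,0,0,0,0,1],[0.04,-0.72,0,0,0,0,1],[0.04,-0.72,0,0,0,0,1]]'
python3 - <<'E'
from h import *
im,d=capture('wrist');save('b1',im);np.save('b1d.npy',d)
E
```

```text
time_s: 5.35
position: [0.4406, 0.072, 0.2516]
tcp_rot: [[1.0, -0.0, 0.001], [-0.0, -1.0, 0.0], [0.001, -0.0, -1.0]]
force: [0.9, 0.2, -0.4]
opening: 0.724
grasp_force: 29.9
time_s: 5.95
position: [0.4403, 0.271, 0.2498]
tcp_rot: [[1.0, 0.003, -0.001], [0.003, -1.0, -0.001], [-0.001, 0.001, -1.0]]
force: [-0.1, -1.0, -0.4]
opening: 0.73
grasp_force: 29.9
time_s: 6.65
position: [0.4494, 0.4121, 0.2501]
tcp_rot: [[1.0, -0.003, -0.001], [-0.003, -1.0, -0.001], [-0.001, 0.001, -1.0]]
force: [0.6, 0.3, -1.4]
opening: 0.722
grasp_force: 29.9
```

View pics/b1.png

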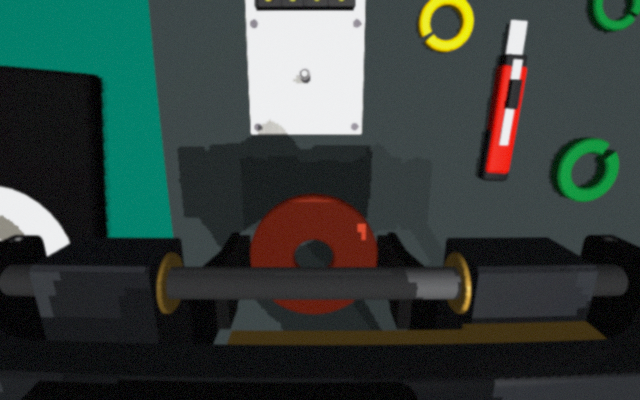

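The base's plate shows near corners at (250,135) and (362,133), with the stud tip near (305,74). The pad is held centred at (314,254). Now compute the stud's position from the plate and from the tip.

```bash
python3 - <<'E'
from h import *
c,T=camT('wrist'); im=cv2.imread('pics/b1.png')[:,:,::-1];d=np.load('b1d.npy')
print(T[:3,3].round(3))
P=onplane(c,T,[[250,135],[362,133],[247,8],[364,8]],.013).round(4);print(P)
g=cv2.cvtColor(np.ascontiguousarray(im),cv2.COLOR_RGB2GRAY)
m=(g>140).astype(np.uint8); n,l,st,ce=cv2.connectedComponentsWithStats(m); k=l[110,300]; ct=max(cv2.findContours((l==k).astype(np.uint8),0,1)[0],key=cv2.contourArea)
E=onplane(c,T,ct[:,0],.013)[:,:2].astype(np.float32); r=cv2.minAreaRect(E*1000);print('rect',r, 'depth plate',d[110,300])
# height map near the stud
v,u=np.mgrid[60:92,288:322]; uv=np.c_[u.ravel(),v.ravel()]; K=ray(c,T,uv); dd=d[60:92,288:322].ravel()
X=T[:3,3]+K*dd[:,None]; hi=(X[:,2]>.03)&(dd>0); print(hi.sum()); print(np.c_[uv[hi],(X[hi]*1000).round(1)][:40])
cv2.imwrite('pics/b1c.png',cv2.resize(im[40:140,240:370,::-1],None,fx=5,fy=5,interpolation=cv2.INTER_CUBIC))
E
```

```text
[0.523 0.412 0.342]
[[0.495  0.4708 0.013 ]
 [0.4965 0.3661 0.013 ]
 [0.6041 0.4686 0.013 ]
 [0.6037 0.3675 0.013 ]]
rect ((553.0084228515625, 418.5771484375), (104.45330047607422, 114.72248840332031), 89.81818389892578) depth plate 0.31984204
128
[[303.   68.  549.6 419.4  60.4]
 [304.   68.  549.6 418.6  60.6]
 [305.   68.  549.5 417.8  61.8]
 [306.   68.  549.7 417.1  60. ]
 [301.   69.  548.9 420.9  60.7]
 [302.   69.  549.  420.2  59.5]
 [303.   69.  548.9 419.4  60.8]
 [304.   69.  548.9 418.6  59.8]
 [305.   69.  548.8 417.8  61.1]
 [306.   69.  548.9 417.1  60.7]
 [307.   69.  548.7 416.3  62. ]
 [300.   70.  548.2 421.7  60.4]
 [301.   70.  548.1 420.9  61.5]
 [302.   70.  548.1 420.1  61.2]
 [303.   70.  547.9 419.3  63.2]
 [304.   70.  547.8 418.5  64.4]
 [305.   70.  548.  417.8  62.6]
 [306.   70.  547.9 417.   63.6]
 [307.   70.  548.1 416.3  61.5]
 [308.   70.  548.1 415.5  60.5]
 [300.   71.  547.5 421.7  59.6]
 [301.   71.  547.2 420.8  62.6]
 [302.   71.  547.1 420.   64.7]
 [304.   71.  547.1 418.5  64.2]
 [305.   71.  547.  417.7  65.5]
 [306.   71.  547.1 417.   64.2]
 [307.   71.  547.2 416.3  62.7]
 [308.   71.  547.2 415.5  62.8]
 [309.   71.  547.5 414.8  59.6]
 [299.   72.  546.7 422.4  60.7]
 [300.   72.  546.6 421.6  62. ]
 [301.   72.  546.5 420.8  63.2]
 [302.   72.  546.3 420.   64.8]
 [303.   72.  546.3 419.2  65.5]
 [304.   72.  546.3 418.5  64.6]
 [305.   72.  546.2 417.7  65.8]
 [306.   72.  546.3 417.   65.5]
 [307.   72.  546.3 416.2  64.6]
 [308.   72.  546.6 415.5  61.3]
 [309.   72.  546.6 414.8  61. ]]
```

View pics/b1c.png

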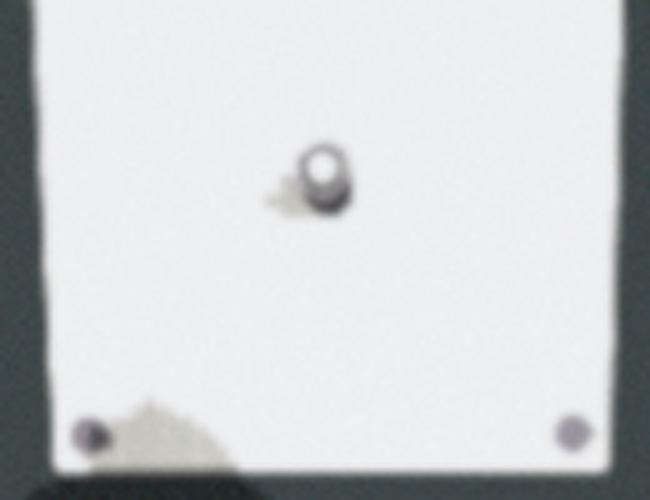

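```bash

python3 -m pendant '[[0.2,-0.03,0,0,0,0,1],[0.4,-0.037,0.1,0,0,0,1],[0.4825,-0.037,0.2,0,0,0,1],[0.4825,-0.037,0.35,0,0,0,1],[0.4825,-0.037,0.45,0,0,0,1],[0.4825,-0.037,0.45,0,0,0,1],[0.4825,-0.037,0.45,0,0,0,1]]'
python3 - <<'E'
from h import *
im,d=capture('wrist');save('p2',im)
print(readout.read_state()['position'])
E
```

```text
time_s: 7.4
position: [0.5459, 0.4209, 0.1604]
tcp_rot: [[1.0, -0.001, -0.0], [-0.001, -1.0, -0.0], [-0.0, 0.0, -1.0]]
force: [-0.2, -0.5, 0.2]
opening: 0.724
grasp_force: 29.9
[0.54641026 0.42142118 0.1614674 ]
```

View pics/p2.png

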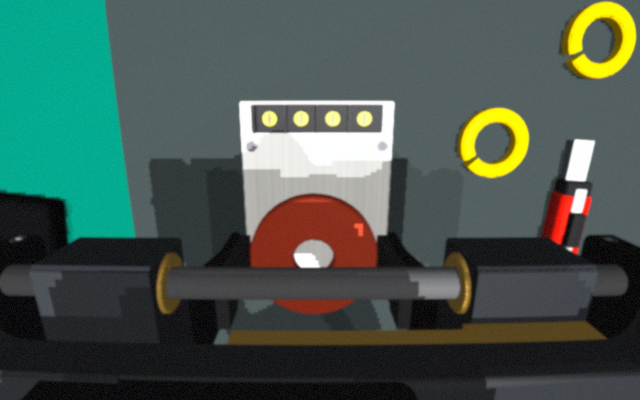

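The pad at (314,254) is about 2 mm left of the base's centre line (plate edges 240 and 395), so I correct that and lower it.

```bash

python3 -m pendant '[[0,0.009,0.1,0,0,0,1],[0,0.009,0.2,0,0,0,1],[0,0.009,0.28,0,0,0,1],[0,0.009,0.33,0,0,0,1],[0,0.009,0.35,0,0,0,1],[0,0.009,0.355,0,0,0,1],[0,0.009,0.355,0,0,0,1]]'
python3 -m pendant '[[0,0,0.006,0,0,0,1],[0,0,0.012,0,0,0,1],[0,0,0.012,0,0,0,1]]'
```

```text
time_s: 8.15
position: [0.5461, 0.4201, 0.0898]
tcp_rot: [[1.0, 0.0, 0.001], [0.0, -1.0, 0.001], [0.001, -0.001, -1.0]]
force: [-0.8, -0.5, -0.4]
opening: 0.724
grasp_force: 29.9
time_s: 8.45
position: [0.5457, 0.4199, 0.0871]
tcp_rot: [[1.0, -0.0, 0.0], [-0.0, -1.0, 0.0], [0.0, -0.0, -1.0]]
force: [0.1, 0.0, -0.7]
opening: 0.724
grasp_force: 29.9
```

```bash

python3 -m pendant '[[0,0,0.004,0,0,0,1],[0,0,0.004,0,0,0,1]]'
python3 -m pendant '[[0,0,0.004,0,0,0,1],[0,0,0.004,0,0,0,1]]'
python3 -c "
from h import *
print(readout.read_state()['force'])"
```

```text
time_s: 8.65
position: [0.5457, 0.4199, 0.0869]
tcp_rot: [[1.0, 0.0, 0.0], [0.0, -1.0, 0.0], [0.0, -0.0, -1.0]]
force: [-1.0, -0.8, 4.3]
opening: 0.725
grasp_force: 29.9
time_s: 8.85
position: [0.5457, 0.4199, 0.0869]
tcp_rot: [[1.0, 0.0, 0.0], [0.0, -1.0, 0.0], [0.0, -0.0, -1.0]]
force: [-1.8, -1.1, 8.3]
opening: 0.728
grasp_force: 29.9
[-1.81313124 -1.0866394   8.34998771]
```

Contact. Release, rise and look.

```bash

python3 -m pendant '[[0,0,-0.004,0,0,0,-1],[0,0,-0.004,0,0,0,-1],[0,0,-0.004,0,0,0,-1],[0,0,-0.1,0,0,0,-1],[0,0,-0.3,0,0,0,-1],[0,0,-0.55,0,0,0,-1],[0,0,-0.8,0,0,0,-1],[0,0,-0.82,0,0,0,-1]]'
python3 -m pendant '[[0,0,0,0,0,0,-1],[0,0,0,0,0,0,-1]]'
python3 - <<'E'
from h import *
p,im,mm,(c,T)=measure('red',[.546,.4195],.021,.032)
np.save('cT.npy',T);save('s1',im)
s=readout.read_state()
# stud base/tip projections expected: hole & stud pixels
cv2.imwrite('pics/s1c.png',cv2.resize(im[100:250,230:400,::-1],None,fx=4,fy=4,interpolation=cv2.INTER_CUBIC))
E
```

```text
time_s: 9.65
position: [0.5491, 0.4219, 0.2574]
tcp_rot: [[1.0, 0.0, 0.014], [0.0, -1.0, 0.008], [0.014, -0.008, -1.0]]
force: [0.7, 1.6, 0.0]
opening: 1.003
grasp_force: 0.0
time_s: 9.85
position: [0.5447, 0.4192, 0.2474]
tcp_rot: [[1.0, -0.0, -0.003], [-0.0, -1.0, -0.002], [-0.003, 0.002, -1.0]]
force: [0.0, -0.6, -0.8]
opening: 1.004
grasp_force: 0.0
red c [0.5451 0.4192 0.0308] n 185 med res 0.0002 tcp [0.5445 0.4191 0.2467] d tool x,y mm 0.6 -0.1 u,v [312. 183.]
```

View pics/s1c.png

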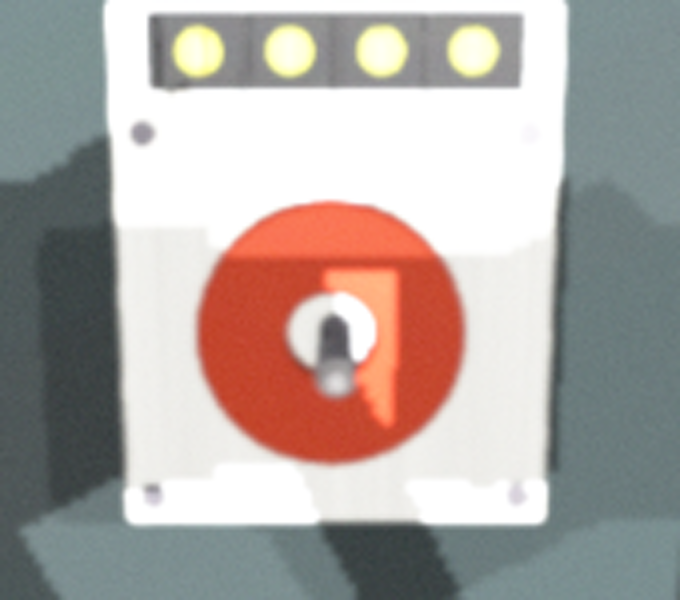

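The pad is threaded on the stud: hole at crop (332,331), stud tip at crop (335,378), i.e. (313.7,194.5).

```bash
python3 - <<'E'
from h import *
c,_=camT('wrist');T=np.load('cT.npy'); f=lambda u,v:(230+u/4-.375,100+v/4-.375)
print('tip',onplane(c,T,[f(335,377)],.065))
print('stud far base edge',onplane(c,T,[f(333,316)],.021))
print('hole',onplane(c,T,[f(287,331),f(377,331),f(332,292)],.021).round(4))
print('pad edges',onplane(c,T,[f(197,333),f(466,333),f(332,201),f(332,465)],.021).round(4))
print('plate',onplane(c,T,[f(127,520),f(547,520)],.013).round(4))
E
```

```text
tip [[0.54660231 0.41826773 0.065     ]]
stud far base edge [[0.54974981 0.41861602 0.021     ]]
hole [[0.5462 0.4294 0.021 ]
 [0.5462 0.4084 0.021 ]
 [0.5554 0.4188 0.021 ]]
pad edges [[0.5457 0.4504 0.021 ]
 [0.5457 0.3876 0.021 ]
 [0.5765 0.4188 0.021 ]
 [0.5133 0.4189 0.021 ]]
plate [[0.4963 0.4699 0.013 ]
 [0.4961 0.3654 0.013 ]]
```

Pad is within about 1 mm of the stud. Next the big core.

```bash

python3 -m pendant '[[-0.1,0.24,0,0,0,0,-1],[-0.2,0.48,0,0,0,0,-1],[-0.3,0.72,0,0,0,0,-1],[-0.4,0.95,0,0,0,0,-1],[-0.4,0.95,0,0,0,0,-1]]'
python3 -m pendant '[[0,0.24,0,0,0,0,-1],[0,0.45,0,0,0,0,-1],[0,0.45,0,0,0,0,-1],[0,0.45,0,0,0,0,-1],[0,0.45,0,0,0,0,-1]]'
python3 - <<'E'
from h import *
p,im,mm,(c,T)=measure('green',[.463,.138],.017,.032,'big1')
v,u=np.nonzero(mm);P=onplane(c,T,np.c_[u,v],.017)[:,:2]-p[:2];r=np.hypot(*P.T)
h,_=np.histogram(np.degrees(np.arctan2(P[:,1],P[:,0]))[(r>.02)&(r<.03)],36,(-180,180));print('gap deg',np.arange(-175,180,10)[h<.5*np.median(h)])
E
```

```text
time_s: 10.4
position: [0.4606, 0.2256, 0.2466]
tcp_rot: [[1.0, -0.003, -0.011], [-0.003, -1.0, -0.004], [-0.011, 0.004, -1.0]]
force: [0.5, 0.1, -0.0]
opening: 1.002
grasp_force: 0.0
time_s: 10.9
position: [0.4656, 0.1406, 0.2485]
tcp_rot: [[1.0, 0.0, -0.001], [0.0, -1.0, 0.0], [-0.001, -0.0, -1.0]]
force: [0.2, 0.5, -0.1]
opening: 1.004
grasp_force: 0.0
green c [0.4619 0.1406 0.0301] n 302 med res 0.0018 tcp [0.4656 0.141  0.2487] d tool x,y mm -3.7 0.4 u,v [314. 186.]
gap deg [-45 -35]
```

```bash
sed -i "s/E=onplane(c,T,ct,ztop)\[:,:2\]/ct=cv2.convexHull(ct)[:,0]; E=onplane(c,T,ct,ztop)[:,:2]/" h.py; python3 - <<'E'
from h import *
measure('green',[.463,.138],.017,.032)
E
```

```text
green c [0.4625 0.1401 0.0315] n 30 med res 0.0003 tcp [0.4656 0.141  0.2488] d tool x,y mm -3.0 0.9 u,v [312. 189.]
```

View pics/big1.png

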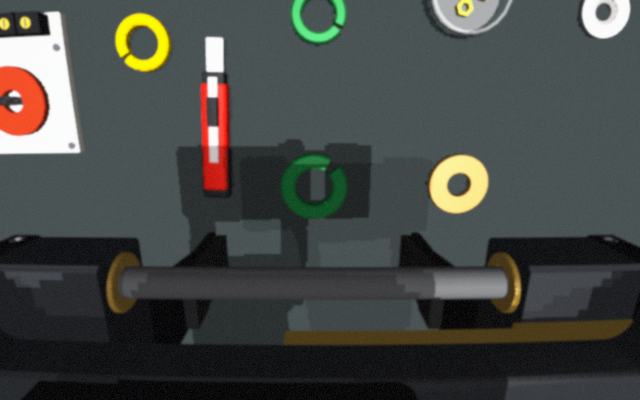

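The big core is at (314,186), its gap towards the upper right, away from the finger contacts; the knife is clear. Grip it.

```bash

python3 -m pendant '[[-0.015,0.004,0.4,0,0,0,-1],[-0.015,0.004,0.62,0,0,0,-1],[-0.015,0.004,0.78,0,0,0,-1],[-0.015,0.004,0.85,0,0,0,-1],[-0.015,0.004,0.85,0,0,0,-1],[-0.015,0.004,0.85,0,0,0,-1],[-0.015,0.004,0.85,0,0,0,1],[-0.015,0.004,0.85,0,0,0,1]]'
python3 -m pendant '[[0,0,0,0,0,0,1],[0,0,0,0,0,0,1],[0,0,0,0,0,0,1],[0,0,0,0,0,0,1]]'
python3 -m pendant '[[0,0,-0.1,0,0,0,1],[0,0,-0.3,0,0,0,1],[0,0,-0.5,0,0,0,1],[0,0,-0.5,0,0,0,1],[0,0,-0.5,0,0,0,1]]'
```

```text
time_s: 11.8
position: [0.4637, 0.1394, 0.0808]
tcp_rot: [[1.0, 0.001, 0.004], [0.001, -1.0, 0.0], [0.004, -0.0, -1.0]]
force: [0.3, 0.0, 0.2]
opening: 0.897
grasp_force: 0.0
time_s: 12.2
position: [0.4632, 0.1393, 0.0803]
tcp_rot: [[1.0, -0.0, 0.002], [-0.0, -1.0, 0.0], [0.002, -0.0, -1.0]]
force: [0.2, 2.0, 7.1]
opening: 0.737
grasp_force: 30.0
time_s: 12.7
position: [0.4627, 0.139, 0.18]
tcp_rot: [[1.0, -0.0, 0.002], [-0.0, -1.0, 0.0], [0.002, -0.0, -1.0]]
force: [-0.0, -0.4, -1.4]
opening: 0.732
grasp_force: 30.0
```

```bash

python3 -m pendant '[[0.1,-0.2,-0.1,0,0,0,1],[0.2,-0.42,-0.2,0,0,0,1],[0.3,-0.65,-0.2,0,0,0,1],[0.4,-0.87,-0.2,0,0,0,1],[0.419,-0.95,-0.2,0,0,0,1],[0.419,-0.95,-0.2,0,0,0,1]]'
python3 -m pendant '[[0,-0.22,0,0,0,0,1],[0,-0.4,0,0,0,0,1],[0,-0.45,0,0,0,0,1],[0,-0.45,0,0,0,0,1],[0,-0.45,0,0,0,0,1],[0,-0.45,0,0,0,0,1],[0,-0.45,0,0,0,0,1]]'
python3 -c "
from h import *
s=readout.read_state();print(s['position'],s['force'],s['opening'])"
```

```text
time_s: 13.3
position: [0.5459, 0.3313, 0.2163]
tcp_rot: [[1.0, 0.003, -0.003], [0.003, -1.0, -0.001], [-0.003, 0.001, -1.0]]
force: [-0.1, -0.7, -1.9]
opening: 0.734
grasp_force: 30.0
time_s: 14.0
position: [0.5466, 0.4174, 0.2191]
tcp_rot: [[1.0, -0.002, -0.001], [-0.002, -1.0, -0.001], [-0.001, 0.001, -1.0]]
force: [0.2, 0.0, -2.4]
opening: 0.736
grasp_force: 30.0
[0.54664638 0.41741403 0.21911939] [ 0.18428767  0.03101355 -2.43721019] 0.7356692687226499
```

```bash

python3 -m pendant '[[0,-0.008,0.2,0,0,0,1],[0,-0.008,0.35,0,0,0,1],[0,-0.008,0.47,0,0,0,1],[0,-0.008,0.55,0,0,0,1],[0,-0.008,0.58,0,0,0,1],[0,-0.008,0.59,0,0,0,1],[0,-0.008,0.59,0,0,0,1],[0,-0.008,0.59,0,0,0,1]]'
python3 -m pendant '[[0,0,0.004,0,0,0,1],[0,0,0.006,0,0,0,1],[0,0,0.006,0,0,0,1]]'
```

```text
time_s: 14.8
position: [0.5473, 0.4211, 0.1028]
tcp_rot: [[1.0, -0.0, 0.002], [-0.0, -1.0, 0.001], [0.002, -0.001, -1.0]]
force: [0.5, -0.1, -1.1]
opening: 0.734
grasp_force: 30.0
time_s: 15.1
position: [0.5465, 0.4207, 0.1004]
tcp_rot: [[1.0, 0.0, 0.0], [0.0, -1.0, 0.0], [0.0, -0.0, -1.0]]
force: [0.4, -0.9, -2.0]
opening: 0.732
grasp_force: 30.0
```

```bash

python3 -m pendant '[[0,0.007,0.002,0,0,0,1],[0,0.007,0.005,0,0,0,1],[0,0.007,0.007,0,0,0,1],[0,0.007,0.007,0,0,0,1]]'
python3 -m pendant '[[0,0,0.004,0,0,0,1],[0,0,0.004,0,0,0,1]]'
python3 -m pendant '[[0,0,0.003,0,0,0,1],[0,0,0.003,0,0,0,1]]'
```

```text
time_s: 15.5
position: [0.5464, 0.4192, 0.0985]
tcp_rot: [[1.0, -0.0, -0.0], [-0.0, -1.0, -0.0], [-0.0, 0.0, -1.0]]
force: [0.2, 0.9, -1.2]
opening: 0.728
grasp_force: 30.0
time_s: 15.7
position: [0.5464, 0.4192, 0.0984]
tcp_rot: [[1.0, -0.0, 0.0], [-0.0, -1.0, -0.0], [0.0, 0.0, -1.0]]
force: [-0.9, -0.6, 2.5]
opening: 0.731
grasp_force: 30.0
time_s: 15.9
position: [0.5465, 0.4192, 0.0984]
tcp_rot: [[1.0, 0.0, 0.0], [0.0, -1.0, 0.0], [0.0, -0.0, -1.0]]
force: [-2.0, -1.7, 6.6]
opening: 0.734
grasp_force: 30.0
```

```bash

python3 -m pendant '[[0,0,-0.005,0,0,0,-1],[0,0,-0.005,0,0,0,-1],[0,0,-0.005,0,0,0,-1],[0,0,-0.1,0,0,0,-1],[0,0,-0.3,0,0,0,-1],[0,0,-0.5,0,0,0,-1],[0,0,-0.68,0,0,0,-1],[0,0,-0.75,0,0,0,-1]]'
python3 -m pendant '[[0,0,0,0,0,0,-1],[0,0,0,0,0,0,-1]]'
python3 - <<'E'
from h import *
p,im,mm,(c,T)=measure('green',[.546,.419],.035,.032)
save('s2',im)
r,_,_,_=measure('red',[.546,.419],.021,.032)
np.save('cT.npy',T)
cv2.imwrite('pics/s2c.png',cv2.resize(im[100:250,230:400,::-1],None,fx=4,fy=4,interpolation=cv2.INTER_CUBIC))
E
```

```text
time_s: 16.7
position: [0.5481, 0.4202, 0.2516]
tcp_rot: [[1.0, 0.0, 0.007], [-0.0, -1.0, 0.004], [0.007, -0.004, -1.0]]
force: [1.0, 0.6, -0.2]
opening: 0.997
grasp_force: 0.0
time_s: 16.9
position: [0.5457, 0.4188, 0.2457]
tcp_rot: [[1.0, -0.0, -0.002], [-0.0, -1.0, -0.001], [-0.002, 0.001, -1.0]]
force: [-0.0, -0.9, -0.8]
opening: 1.0
grasp_force: 0.0
green c [0.5457 0.419  0.0307] n 37 med res 0.0003 tcp [0.5453 0.4186 0.2447] d tool x,y mm 0.4 -0.4 u,v [313. 189.]
red c [0.5433 0.4198 0.0169] n 21 med res 0.0002 tcp [0.5453 0.4185 0.2444] d tool x,y mm -2.0 -1.2 u,v [306. 192.]
```

View pics/s2c.png

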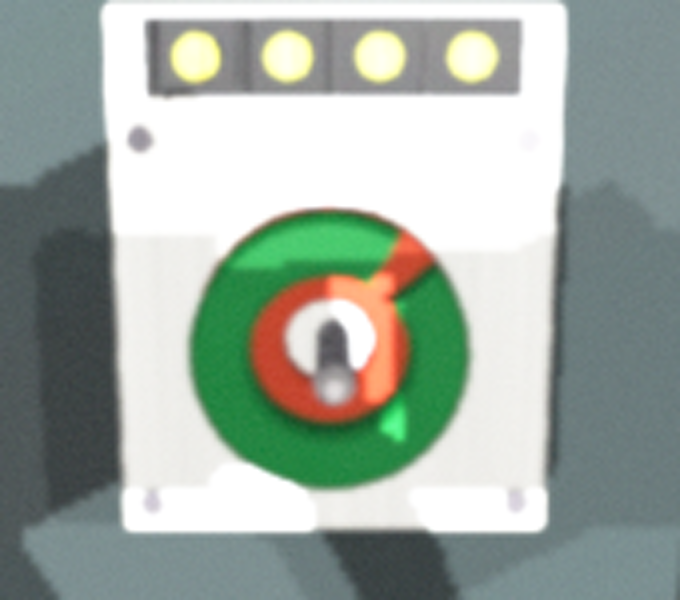

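The big core is seated concentric with the pad and stud (crop centre (330,349)). Next, the spacer.

```bash

python3 -m pendant '[[-0.1,0.23,0,0,0,0,-1],[-0.2,0.46,0,0,0,0,-1],[-0.3,0.7,0,0,0,0,-1],[-0.42,0.95,0,0,0,0,-1],[-0.42,1,0,0,0,0,-1],[-0.42,1,0,0,0,0,-1]]'
python3 -m pendant '[[0,0.25,0,0,0,0,-1],[0,0.5,0,0,0,0,-1],[0,0.75,0,0,0,0,-1],[0,1,0,0,0,0,-1],[0,1.0,0,0,0,0,-1],[0,1.0,0,0,0,0,-1]]'
python3 -m pendant '[[0,0.08,0,0,0,0,-1],[0,0.08,0,0,0,0,-1],[0,0.08,0,0,0,0,-1]]'
python3 - <<'E'
from h import *
p,im,mm,(c,T)=measure('tan',[.461,.001],.011,.029,'sp1')
E
```

```text
time_s: 17.6
position: [0.4605, 0.2169, 0.2456]
tcp_rot: [[1.0, -0.003, -0.005], [-0.003, -1.0, -0.002], [-0.005, 0.002, -1.0]]
force: [0.2, 0.2, -0.5]
opening: 0.998
grasp_force: 0.0
time_s: 18.2
position: [0.463, 0.0186, 0.2465]
tcp_rot: [[1.0, -0.003, -0.001], [-0.003, -1.0, 0.001], [-0.001, -0.001, -1.0]]
force: [-0.9, 0.2, -0.6]
opening: 0.997
grasp_force: 0.0
time_s: 18.5
position: [0.4625, 0.0049, 0.2469]
tcp_rot: [[1.0, 0.002, -0.001], [0.002, -1.0, 0.001], [-0.001, -0.001, -1.0]]
force: [-0.2, 0.3, 0.2]
opening: 1.0
grasp_force: 0.0
tan c [ 0.4636 -0.002   0.03  ] n 30 med res 0.0001 tcp [0.4623 0.0049 0.247 ] d tool x,y mm 1.3 6.9 u,v [318. 187.]
```

```bash

python3 -m pendant '[[0.006,0.034,0.4,0,0,0,-1],[0.006,0.034,0.62,0,0,0,-1],[0.006,0.034,0.78,0,0,0,-1],[0.006,0.034,0.85,0,0,0,-1],[0.006,0.034,0.85,0,0,0,-1],[0.006,0.034,0.85,0,0,0,-1],[0.006,0.034,0.85,0,0,0,1],[0.006,0.034,0.85,0,0,0,1]]'
python3 -m pendant '[[0,0,0,0,0,0,1],[0,0,0,0,0,0,1],[0,0,0,0,0,0,1],[0,0,0,0,0,0,1],[0,0,0,0,0,0,1]]'
python3 -m pendant '[[0,0,-0.1,0,0,0,1],[0,0,-0.3,0,0,0,1],[0,0,-0.5,0,0,0,1],[0,0,-0.6,0,0,0,1],[0,0,-0.6,0,0,0,1]]'
```

```text
time_s: 19.35
position: [0.4639, -0.0031, 0.0777]
tcp_rot: [[1.0, 0.001, 0.001], [0.001, -1.0, -0.0], [0.001, 0.0, -1.0]]
force: [-0.6, 0.9, 0.7]
opening: 0.892
grasp_force: 0.0
time_s: 19.85
position: [0.4638, -0.0036, 0.0776]
tcp_rot: [[1.0, -0.0, 0.001], [-0.0, -1.0, -0.0], [0.001, 0.0, -1.0]]
force: [-0.7, 0.5, 5.0]
opening: 0.659
grasp_force: 30.0
time_s: 20.35
position: [0.465, -0.0039, 0.1998]
tcp_rot: [[1.0, 0.0, 0.006], [0.0, -1.0, -0.002], [0.006, 0.002, -1.0]]
force: [0.7, 0.3, -1.0]
opening: 0.66
grasp_force: 30.0
```

```bash

python3 -m pendant '[[0.1,-0.23,0,0,0,0,1],[0.2,-0.46,0,0,0,0,1],[0.3,-0.7,0,0,0,0,1],[0.412,-0.95,0,0,0,0,1],[0.412,-1,0,0,0,0,1],[0.412,-1,0,0,0,0,1]]'
python3 -m pendant '[[0,-0.25,0,0,0,0,1],[0,-0.5,0,0,0,0,1],[0,-0.75,0,0,0,0,1],[0,-0.97,0,0,0,0,1],[0,-1.0,0,0,0,0,1],[0,-1,0,0,0,0,1]]'
python3 -m pendant '[[0,-0.11,0.1,0,0,0,1],[0,-0.11,0.2,0,0,0,1],[0,-0.11,0.3,0,0,0,1],[0,-0.11,0.3,0,0,0,1],[0,-0.11,0.3,0,0,0,1],[0,-0.11,0.3,0,0,0,1]]'
```

```text
time_s: 20.95
position: [0.5455, 0.1985, 0.1955]
tcp_rot: [[1.0, 0.004, -0.002], [0.004, -1.0, -0.0], [-0.002, 0.0, -1.0]]
force: [-0.1, -0.5, -0.1]
opening: 0.654
grasp_force: 30.0
time_s: 21.55
position: [0.545, 0.3957, 0.1957]
tcp_rot: [[1.0, 0.001, -0.003], [0.001, -1.0, -0.002], [-0.003, 0.002, -1.0]]
force: [1.0, -0.2, -0.1]
opening: 0.657
grasp_force: 30.0
time_s: 22.15
position: [0.547, 0.4173, 0.1384]
tcp_rot: [[1.0, -0.002, 0.001], [-0.002, -1.0, 0.0], [0.001, -0.0, -1.0]]
force: [0.1, -0.2, -0.0]
opening: 0.652
grasp_force: 30.0
```

```bash

python3 -m pendant '[[0,-0.006,0.05,0,0,0,1],[0,-0.006,0.09,0,0,0,1],[0,-0.006,0.12,0,0,0,1],[0,-0.006,0.13,0,0,0,1],[0,-0.006,0.13,0,0,0,1],[0,-0.006,0.13,0,0,0,1]]'
```

```text
time_s: 22.75
position: [0.5461, 0.4198, 0.1112]
tcp_rot: [[1.0, 0.0, 0.0], [0.0, -1.0, 0.0], [0.0, -0.0, -1.0]]
force: [0.4, -0.9, -0.1]
opening: 0.656
grasp_force: 30.0
```

```bash

python3 -m pendant '[[0.003,0.005,0.003,0,0,0,1],[0.003,0.005,0.005,0,0,0,1],[0.003,0.005,0.007,0,0,0,1],[0.003,0.005,0.007,0,0,0,1]]'
python3 -m pendant '[[0,0,0.003,0,0,0,1],[0,0,0.003,0,0,0,1]]'
python3 -m pendant '[[0,0,0.003,0,0,0,1],[0,0,0.003,0,0,0,1]]'
```

```text
time_s: 23.15
position: [0.5467, 0.4186, 0.1099]
tcp_rot: [[1.0, -0.0, 0.0], [-0.0, -1.0, 0.0], [0.0, -0.0, -1.0]]
force: [0.7, 0.3, -0.2]
opening: 0.652
grasp_force: 30.0
time_s: 23.35
position: [0.5467, 0.4187, 0.1097]
tcp_rot: [[1.0, 0.0, 0.0], [0.0, -1.0, 0.0], [0.0, -0.0, -1.0]]
force: [-1.1, -0.2, 1.6]
opening: 0.654
grasp_force: 30.0
time_s: 23.55
position: [0.5467, 0.4187, 0.1096]
tcp_rot: [[1.0, 0.0, 0.0], [0.0, -1.0, 0.0], [0.0, -0.0, -1.0]]
force: [-1.0, -0.8, 5.3]
opening: 0.658
grasp_force: 30.0
```

```bash

python3 -m pendant '[[0,0,-0.004,0,0,0,-1],[0,0,-0.004,0,0,0,-1],[0,0,-0.004,0,0,0,-1],[0,0,-0.1,0,0,0,-1],[0,0,-0.3,0,0,0,-1],[0,0,-0.5,0,0,0,-1],[0,0,-0.68,0,0,0,-1],[0,0,-0.7,0,0,0,-1]]'
python3 -m pendant '[[0,0,0,0,0,0,-1],[0,0,0,0,0,0,-1]]'
python3 - <<'E'
from h import *
p,im,mm,(c,T)=measure('tan',[.546,.419],.043,.029,'s3')
p,im,mm,(c,T)=measure('green',[.546,.419],.035,.032)
E
python3 -m pendant '[[0.08,0.24,0,0,0,0,-1],[0.16,0.48,0,0,0,0,-1],[0.24,0.72,0,0,0,0,-1],[0.33,0.95,0,0,0,0,-1],[0.33,1,0,0,0,0,-1],[0.33,1,0,0,0,0,-1]]'
python3 -m pendant '[[0,0.24,0,0,0,0,-1],[0,0.41,0,0,0,0,-1],[0,0.41,0,0,0,0,-1],[0,0.41,0,0,0,0,-1],[0,0.41,0,0,0,0,-1]]'
python3 - <<'E'
from h import *
p,im,mm,(c,T)=measure('green',[.614,.137],.013,.024,'sm1')
v,u=np.nonzero(mm);P=onplane(c,T,np.c_[u,v],.013)[:,:2]-p[:2];r=np.hypot(*P.T)
h,_=np.histogram(np.degrees(np.arctan2(P[:,1],P[:,0]))[(r>.017)&(r<.022)],36,(-180,180));print('gap deg',np.arange(-175,180,10)[h<.7*np.median(h)])
a=cv2.imread('pics/s3.png')[100:250,230:400];b=cv2.imread('pics/sm1.png')[100:250,230:400]
cv2.imwrite('pics/s3sm.png',cv2.resize(np.hstack([a,b]),None,fx=2.3,fy=2.3,interpolation=cv2.INTER_CUBIC))
E
```

```text
time_s: 24.35
position: [0.5491, 0.4201, 0.2546]
tcp_rot: [[1.0, 0.0, 0.01], [0.0, -1.0, 0.005], [0.01, -0.005, -1.0]]
force: [1.7, 0.0, 1.2]
opening: 0.998
grasp_force: 0.0
time_s: 24.55
position: [0.5457, 0.4181, 0.247]
tcp_rot: [[1.0, -0.0, -0.003], [-0.0, -1.0, -0.002], [-0.003, 0.002, -1.0]]
force: [0.2, 0.4, -0.9]
opening: 1.0
grasp_force: 0.0
tan c [0.5466 0.4179 0.029 ] n 35 med res 0.0001 tcp [0.5456 0.418  0.2464] d tool x,y mm 1.0 0.1 u,v [311. 190.]
green c [0.5748 0.4292 0.0021] n 6 med res 0.0005 tcp [0.5457 0.4181 0.2462] d tool x,y mm 29.1 -11.2 u,v [300. 156.]
time_s: 25.25
position: [0.6126, 0.2162, 0.2471]
tcp_rot: [[1.0, -0.004, -0.003], [-0.004, -1.0, -0.0], [-0.003, 0.0, -1.0]]
force: [0.5, 0.8, 0.4]
opening: 1.001
grasp_force: 0.0
time_s: 25.75
position: [0.6121, 0.1386, 0.2482]
tcp_rot: [[1.0, 0.002, -0.001], [0.002, -1.0, 0.001], [-0.001, -0.001, -1.0]]
force: [-0.3, 0.6, -0.4]
opening: 1.001
grasp_force: 0.0
green c [0.6162 0.1363 0.0244] n 27 med res 0.0001 tcp [0.6122 0.1387 0.2484] d tool x,y mm 4.0 2.4 u,v [315. 178.]
gap deg [-125]
```

View pics/s3sm.png

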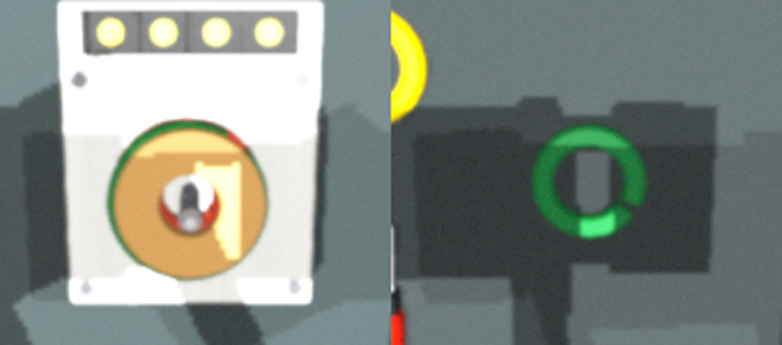

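The left crop shows the spacer seated and centred (188,200). On the right is the green small core (589,181), with the yellow look-alike only at the edge (400,70). Grip the green core.

```bash

python3 -m pendant '[[0.02,0.012,0.4,0,0,0,-1],[0.02,0.012,0.62,0,0,0,-1],[0.02,0.012,0.78,0,0,0,-1],[0.02,0.012,0.855,0,0,0,-1],[0.02,0.012,0.855,0,0,0,-1],[0.02,0.012,0.855,0,0,0,-1],[0.02,0.012,0.855,0,0,0,1],[0.02,0.012,0.855,0,0,0,1]]'
python3 -m pendant '[[0,0,0,0,0,0,1],[0,0,0,0,0,0,1],[0,0,0,0,0,0,1],[0,0,0,0,0,0,1],[0,0,0,0,0,0,1],[0,0,0,0,0,0,1]]'
python3 -m pendant '[[0,0,-0.1,0,0,0,1],[0,0,-0.3,0,0,0,1],[0,0,-0.5,0,0,0,1],[0,0,-0.65,0,0,0,1],[0,0,-0.65,0,0,0,1],[0,0,-0.65,0,0,0,1]]'
```

```text
time_s: 26.6
position: [0.6168, 0.1349, 0.0781]
tcp_rot: [[1.0, 0.001, 0.001], [0.001, -1.0, 0.0], [0.001, -0.0, -1.0]]
force: [0.1, -0.7, 0.2]
opening: 0.894
grasp_force: 0.0
time_s: 27.2
position: [0.6167, 0.1342, 0.0778]
tcp_rot: [[1.0, -0.0, 0.0], [-0.0, -1.0, 0.0], [0.0, -0.0, -1.0]]
force: [0.0, 0.0, 1.4]
opening: 0.547
grasp_force: 30.0
time_s: 27.8
position: [0.6166, 0.1342, 0.2081]
tcp_rot: [[1.0, -0.0, 0.001], [-0.0, -1.0, 0.0], [0.001, -0.0, -1.0]]
force: [-0.6, 0.1, -0.9]
opening: 0.545
grasp_force: 30.0
```

```bash

python3 -m pendant '[[-0.08,-0.23,0,0,0,0,1],[-0.16,-0.46,0,0,0,0,1],[-0.25,-0.7,0,0,0,0,1],[-0.35,-0.95,0,0,0,0,1],[-0.35,-1,0,0,0,0,1],[-0.35,-1,0,0,0,0,1]]'
python3 -m pendant '[[0,-0.2,0,0,0,0,1],[0,-0.4,0.05,0,0,0,1],[0,-0.42,0.2,0,0,0,1],[0,-0.42,0.3,0,0,0,1],[0,-0.42,0.35,0,0,0,1],[0,-0.42,0.35,0,0,0,1],[0,-0.42,0.35,0,0,0,1],[0,-0.42,0.35,0,0,0,1]]'
```

```text
time_s: 28.4
position: [0.5449, 0.3361, 0.2056]
tcp_rot: [[1.0, 0.004, -0.003], [0.004, -1.0, -0.001], [-0.003, 0.001, -1.0]]
force: [0.2, -0.6, 0.2]
opening: 0.545
grasp_force: 30.0
time_s: 29.2
position: [0.5479, 0.4178, 0.139]
tcp_rot: [[1.0, -0.001, 0.002], [-0.001, -1.0, 0.001], [0.002, -0.001, -1.0]]
force: [0.5, -0.6, -0.3]
opening: 0.541
grasp_force: 30.0
```

```bash

python3 -m pendant '[[-0.004,-0.004,0.03,0,0,0,1],[-0.004,-0.004,0.06,0,0,0,1],[-0.004,-0.004,0.085,0,0,0,1],[-0.004,-0.004,0.095,0,0,0,1],[-0.004,-0.004,0.095,0,0,0,1],[-0.004,-0.004,0.095,0,0,0,1]]'
```

```text
time_s: 29.8
position: [0.5459, 0.4191, 0.1186]
tcp_rot: [[1.0, 0.0, 0.0], [0.0, -1.0, 0.0], [0.0, -0.0, -1.0]]
force: [-0.0, -0.7, -0.7]
opening: 0.545
grasp_force: 30.0
```

```bash

python3 -m pendant '[[0.004,0.002,0,0,0,0,1],[0.004,0.002,0.002,0,0,0,1],[0.004,0.002,0.003,0,0,0,1]]'
python3 -m pendant '[[0,0,0.003,0,0,0,1],[0,0,0.003,0,0,0,1]]'
python3 -m pendant '[[0,0,0.002,0,0,0,1],[0,0,0.002,0,0,0,1]]'
```

```text
time_s: 30.1
position: [0.5467, 0.4186, 0.1181]
tcp_rot: [[1.0, -0.0, 0.0], [-0.0, -1.0, 0.0], [0.0, -0.0, -1.0]]
force: [-0.3, -0.2, -0.6]
opening: 0.544
grasp_force: 30.0
time_s: 30.3
position: [0.5467, 0.4187, 0.1179]
tcp_rot: [[1.0, -0.0, 0.0], [-0.0, -1.0, 0.0], [0.0, -0.0, -1.0]]
force: [0.1, -0.5, 1.8]
opening: 0.547
grasp_force: 30.0
time_s: 30.5
position: [0.5468, 0.4186, 0.1178]
tcp_rot: [[1.0, -0.0, 0.0], [-0.0, -1.0, 0.0], [0.0, -0.0, -1.0]]
force: [-0.5, -0.9, 5.5]
opening: 0.548
grasp_force: 30.0
```

```bash

python3 -m pendant '[[0,0,-0.003,0,0,0,-1],[0,0,-0.003,0,0,0,-1],[0,0,-0.003,0,0,0,-1],[0,0,-0.1,0,0,0,-1],[0,0,-0.3,0,0,0,-1],[0,0,-0.5,0,0,0,-1],[0,0,-0.65,0,0,0,-1],[0,0,-0.65,0,0,0,-1]]'
python3 -m pendant '[[0,0,0,0,0,0,-1],[0,0,0,0,0,0,-1]]'
python3 - <<'E'
from h import *
p,im,mm,(c,T)=measure('green',[.546,.419],.053,.024,'s4')
E
python3 -m pendant '[[0.1,0.24,0,0,0,0,-1],[0.2,0.48,0,0,0,0,-1],[0.3,0.72,0,0,0,0,-1],[0.37,0.95,0,0,0,0,-1],[0.37,1,0,0,0,0,-1],[0.37,1,0,0,0,0,-1]]'
python3 -m pendant '[[0,0.25,0,0,0,0,-1],[0,0.5,0,0,0,0,-1],[0,0.75,0,0,0,0,-1],[0,1,0,0,0,0,-1],[0,1,0,0,0,0,-1]]'
python3 -m pendant '[[0,0.25,0,0,0,0,-1],[0,0.5,0,0,0,0,-1],[0,0.71,0,0,0,0,-1],[0,0.71,0,0,0,0,-1],[0,0.71,0,0,0,0,-1],[0,0.71,0,0,0,0,-1]]'
python3 - <<'E'
from h import *
p,im,mm,(c,T)=measure('grey',[.622,-.125],.009,.023,'wa1')
a=cv2.imread('pics/s4.png')[100:250,230:400];b=cv2.imread('pics/wa1.png')[100:250,230:400]
cv2.imwrite('pics/s4wa.png',cv2.resize(np.hstack([a,b,cv2.cvtColor(mm,cv2.COLOR_GRAY2BGR)[100:250,230:400]]),None,fx=1.56,fy=2,interpolation=cv2.INTER_CUBIC))
E
```

```text
time_s: 31.3
position: [0.5491, 0.4201, 0.2527]
tcp_rot: [[1.0, 0.0, 0.01], [0.0, -1.0, 0.005], [0.01, -0.005, -1.0]]
force: [0.9, 0.2, 0.8]
opening: 0.997
grasp_force: 0.0
time_s: 31.5
position: [0.5457, 0.4181, 0.2453]
tcp_rot: [[1.0, -0.0, -0.003], [-0.0, -1.0, -0.002], [-0.003, 0.002, -1.0]]
force: [-0.0, -0.1, -1.1]
opening: 0.997
grasp_force: 0.0
green c [0.5464 0.4181 0.0232] n 33 med res 0.0002 tcp [0.5457 0.4181 0.2449] d tool x,y mm 0.7 -0.0 u,v [312. 191.]
time_s: 32.15
position: [0.6206, 0.2161, 0.2454]
tcp_rot: [[1.0, -0.004, -0.003], [-0.004, -1.0, -0.001], [-0.003, 0.001, -1.0]]
force: [0.1, 0.0, -0.1]
opening: 0.999
grasp_force: 0.0
time_s: 32.65
position: [0.6208, 0.0148, 0.2464]
tcp_rot: [[1.0, -0.005, -0.001], [-0.005, -1.0, -0.001], [-0.001, 0.001, -1.0]]
force: [0.6, 0.6, 0.1]
opening: 0.999
grasp_force: 0.0
time_s: 33.25
position: [0.6205, -0.1207, 0.2465]
tcp_rot: [[1.0, 0.002, -0.001], [0.002, -1.0, 0.002], [-0.001, -0.002, -1.0]]
force: [-0.3, -0.2, -1.1]
opening: 1.002
grasp_force: 0.0
grey c [ 0.625  -0.1244  0.0241] n 28 med res 0.0003 tcp [ 0.6205 -0.1207  0.2466] d tool x,y mm 4.5 3.8 u,v [318. 176.]
```

View pics/s4wa.png

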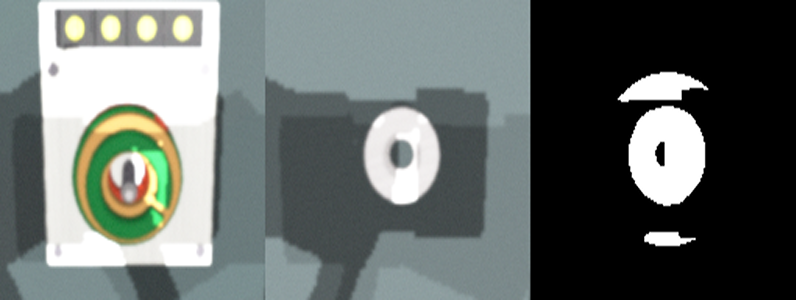

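The left crop shows the small core seated concentric (128,172). The washer is at the middle crop's (402,155) and the mask fit is sound. Grip its rim low.

```bash

python3 -m pendant '[[0.0225,0.019,0.4,0,0,0,-1],[0.0225,0.019,0.62,0,0,0,-1],[0.0225,0.019,0.78,0,0,0,-1],[0.0225,0.019,0.84,0,0,0,-1],[0.0225,0.019,0.855,0,0,0,-1],[0.0225,0.019,0.858,0,0,0,-1],[0.0225,0.019,0.858,0,0,0,-1],[0.0225,0.019,0.858,0,0,0,-1]]'
```

```text
time_s: 34.1
position: [0.6256, -0.1266, 0.0763]
tcp_rot: [[1.0, 0.001, 0.001], [0.001, -1.0, -0.0], [0.001, 0.0, -1.0]]
force: [-0.4, 0.4, 0.8]
opening: 1.002
grasp_force: 0.0
```

```bash

python3 -m pendant '[[-0.002,-0.008,0.005,0,0,0,-1],[-0.002,-0.008,0.01,0,0,0,-1],[-0.002,-0.008,0.01,0,0,0,1],[-0.002,-0.008,0.01,0,0,0,1],[-0.002,-0.008,0.01,0,0,0,1],[-0.002,-0.008,0.01,0,0,0,1],[-0.002,-0.008,0.01,0,0,0,1],[-0.002,-0.008,0.01,0,0,0,1]]'
python3 -m pendant '[[0,0,0,0,0,0,1],[0,0,0,0,0,0,1],[0,0,0,0,0,0,1],[0,0,0,0,0,0,1]]'
python3 -m pendant '[[0,0,-0.05,0,0,0,1],[0,0,-0.2,0,0,0,1],[0,0,-0.4,0,0,0,1],[0,0,-0.6,0,0,0,1],[0,0,-0.7,0,0,0,1],[0,0,-0.7,0,0,0,1]]'
python3 - <<'E'
from h import *
im,d=capture('wrist');save('wa2',im)
cv2.imwrite('pics/wa2c.png',cv2.resize(im[170:320,220:400,::-1],None,fx=4,fy=4))
E
```

```text
time_s: 34.9
position: [0.6247, -0.1256, 0.0734]
tcp_rot: [[1.0, -0.0, -0.0], [-0.0, -1.0, 0.0], [-0.0, -0.0, -1.0]]
force: [-0.1, 0.3, -0.1]
opening: 0.54
grasp_force: 5.6
time_s: 35.3
position: [0.6247, -0.1256, 0.0734]
tcp_rot: [[1.0, 0.0, -0.0], [0.0, -1.0, 0.0], [-0.0, -0.0, -1.0]]
force: [0.3, -0.3, 0.5]
opening: 0.518
grasp_force: 30.0
time_s: 35.9
position: [0.6268, -0.1262, 0.2182]
tcp_rot: [[1.0, 0.0, 0.009], [0.0, -1.0, -0.003], [0.009, 0.003, -1.0]]
force: [0.8, 0.7, -0.6]
opening: 0.513
grasp_force: 30.0
```

View pics/wa2c.png

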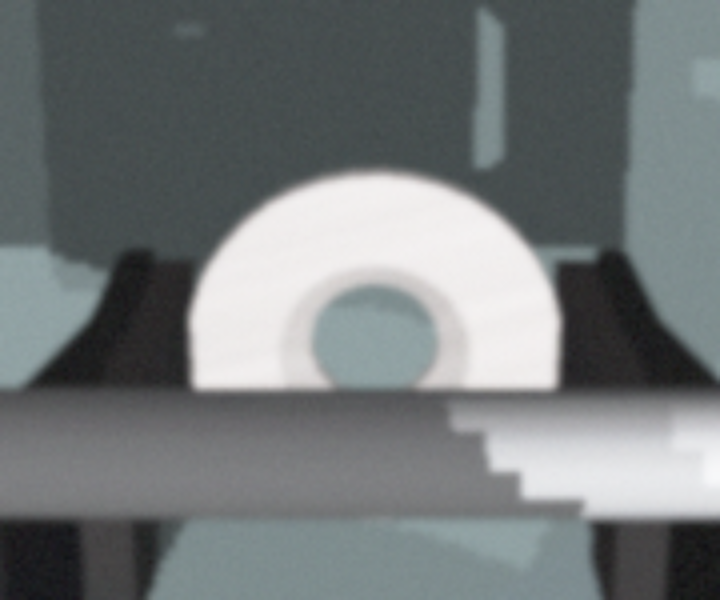

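The washer is held flat and level (crop 375,330), its rim between the pads. Carry it to the stud.

```bash

python3 -m pendant '[[-0.1,-0.23,0,0,0,0,1],[-0.2,-0.46,0,0,0,0,1],[-0.3,-0.7,0,0,0,0,1],[-0.392,-0.93,0,0,0,0,1],[-0.392,-1,0,0,0,0,1],[-0.392,-1,0,0,0,0,1]]'
python3 -m pendant '[[0,-0.25,0,0,0,0,1],[0,-0.5,0,0,0,0,1],[0,-0.75,0,0,0,0,1],[0,-0.97,0,0,0,0,1],[0,-1.0,0,0,0,0,1],[0,-1,0,0,0,0,1]]'
python3 -m pendant '[[0,-0.25,0,0,0,0,1],[0,-0.5,0,0,0,0,1],[0,-0.7,0,0,0,0,1],[0,-0.72,0.1,0,0,0,1],[0,-0.72,0.25,0,0,0,1],[0,-0.72,0.35,0,0,0,1],[0,-0.72,0.35,0,0,0,1],[0,-0.72,0.35,0,0,0,1]]'
python3 -m pendant '[[0,0,0,0,0,0,1],[0,0,0,0,0,0,1]]'
```

```text
time_s: 36.55
position: [0.5448, 0.0767, 0.2122]
tcp_rot: [[1.0, 0.004, -0.003], [0.004, -1.0, 0.0], [-0.003, -0.0, -1.0]]
force: [0.4, -0.0, -0.3]
opening: 0.513
grasp_force: 30.0
time_s: 37.15
position: [0.5469, 0.2745, 0.2124]
tcp_rot: [[1.0, 0.002, -0.0], [0.002, -1.0, -0.001], [-0.0, 0.001, -1.0]]
force: [0.0, -0.6, -1.5]
opening: 0.512
grasp_force: 30.0
time_s: 37.95
position: [0.5475, 0.4164, 0.143]
tcp_rot: [[1.0, -0.003, -0.001], [-0.003, -1.0, -0.001], [-0.001, 0.001, -1.0]]
force: [0.7, 0.4, 0.3]
opening: 0.513
grasp_force: 30.0
time_s: 38.15
position: [0.5476, 0.4182, 0.1452]
tcp_rot: [[1.0, -0.001, 0.003], [-0.001, -1.0, 0.001], [0.003, -0.001, -1.0]]
force: [-0.2, 0.2, -0.3]
opening: 0.513
grasp_force: 30.0
```

```bash

python3 -m pendant '[[-0.003,-0.002,0.02,0,0,0,1],[-0.003,-0.002,0.05,0,0,0,1],[-0.003,-0.002,0.08,0,0,0,1],[-0.003,-0.002,0.09,0,0,0,1],[-0.003,-0.002,0.09,0,0,0,1],[-0.003,-0.002,0.09,0,0,0,1],[-0.003,-0.002,0.09,0,0,0,1],[-0.003,-0.002,0.09,0,0,0,1]]'
```

```text
time_s: 38.95
position: [0.5459, 0.4189, 0.1257]
tcp_rot: [[1.0, 0.0, 0.0], [0.0, -1.0, 0.0], [0.0, -0.0, -1.0]]
force: [0.5, 1.0, -0.7]
opening: 0.515
grasp_force: 30.0
```

```bash

python3 -m pendant '[[0.0015,0.001,0.006,0,0,0,1],[0.0015,0.001,0.012,0,0,0,1],[0.0015,0.001,0.018,0,0,0,1],[0.0015,0.001,0.023,0,0,0,1],[0.0015,0.001,0.023,0,0,0,1],[0.0015,0.001,0.023,0,0,0,1]]'
python3 -m pendant '[[0,0,0.003,0,0,0,1],[0,0,0.003,0,0,0,1],[0,0,0.003,0,0,0,1]]'
```

```text
time_s: 39.55
position: [0.5462, 0.4187, 0.123]
tcp_rot: [[1.0, 0.0, 0.001], [0.0, -1.0, 0.0], [0.001, -0.0, -1.0]]
force: [-2.1, -1.9, 9.3]
opening: 0.516
grasp_force: 34.7
time_s: 39.85
position: [0.5462, 0.4187, 0.1229]
tcp_rot: [[1.0, 0.0, 0.001], [0.0, -1.0, 0.0], [0.001, -0.0, -1.0]]
force: [-2.1, -2.1, 11.1]
opening: 0.513
grasp_force: 35.9
```

Contact came 2.5 mm early: with the rim gripped this low, the fingertips rest on the small core, whose radius is 24 against the washer's 23 mm. I'll set the washer down on free mat and regrip it with the tips at rim height.

```bash

python3 -m pendant '[[0,0,-0.05,0,0,0,1],[0,0,-0.2,0,0,0,1],[0,0,-0.35,0,0,0,1],[-0.2,0.15,-0.4,0,0,0,1],[-0.4,0.3,-0.4,0,0,0,1],[-0.6,0.45,-0.4,0,0,0,1],[-0.73,0.54,-0.4,0,0,0,1],[-0.73,0.54,-0.4,0,0,0,1]]'
python3 -m pendant '[[0,0,0.15,0,0,0,1],[0,0,0.35,0,0,0,1],[0,0,0.5,0,0,0,1],[0,0,0.59,0,0,0,1],[0,0,0.61,0,0,0,1],[0,0,0.61,0,0,0,1],[0,0,0.61,0,0,0,1],[0,0,0.61,0,0,0,1]]'
```

```text
time_s: 40.65
position: [0.3943, 0.3078, 0.2]
tcp_rot: [[1.0, -0.0, -0.008], [-0.0, -1.0, -0.004], [-0.008, 0.004, -1.0]]
force: [0.1, 1.7, -0.9]
opening: 0.511
grasp_force: 30.0
time_s: 41.45
position: [0.4009, 0.3111, 0.0794]
tcp_rot: [[1.0, 0.0, 0.002], [0.0, -1.0, 0.001], [0.002, -0.001, -1.0]]
force: [-0.1, 0.1, 0.5]
opening: 0.513
grasp_force: 30.0
```

```bash

python3 -m pendant '[[0,0,0.012,0,0,0,1],[0,0,0.022,0,0,0,1],[0,0,0.026,0,0,0,1],[0,0,0.026,0,0,0,1]]'
python3 -m pendant '[[0,0,0.003,0,0,0,1],[0,0,0.003,0,0,0,1]]'
python3 -m pendant '[[0,0,0.003,0,0,0,1],[0,0,0.003,0,0,0,1]]'
```

```text
time_s: 41.85
position: [0.4001, 0.3107, 0.0733]
tcp_rot: [[1.0, 0.0, 0.0], [0.0, -1.0, 0.0], [0.0, -0.0, -1.0]]
force: [-0.1, -0.3, 2.8]
opening: 0.513
grasp_force: 30.0
time_s: 42.05
position: [0.4001, 0.3107, 0.0732]
tcp_rot: [[1.0, 0.0, 0.001], [0.0, -1.0, 0.0], [0.001, -0.0, -1.0]]
force: [-0.9, -0.3, 8.0]
opening: 0.516
grasp_force: 30.0
time_s: 42.25
position: [0.4001, 0.3107, 0.0732]
tcp_rot: [[1.0, 0.0, 0.001], [0.0, -1.0, 0.0], [0.001, -0.0, -1.0]]
force: [-1.7, -1.2, 12.8]
opening: 0.514
grasp_force: 30.6
```

```bash

python3 -m pendant '[[0,0,-0.005,0,0,0,1],[0,0,-0.006,0,0,0,-0.4],[0,0,-0.006,0,0,0,-0.4],[0,0,-0.006,0,0,0,-0.4],[0,0,-0.026,0,0,0,-0.4],[0,0,-0.026,0,0,0,-0.4],[0,0,-0.026,0,0,0,-0.4]]'
```

```text
time_s: 42.95
position: [0.3999, 0.3105, 0.077]
tcp_rot: [[1.0, 0.0, -0.0], [0.0, -1.0, -0.0], [-0.0, 0.0, -1.0]]
force: [0.6, -0.2, 0.1]
opening: 0.701
grasp_force: 0.0
```

```bash

python3 -m pendant '[[0,0,0,0,0,0,1],[0,0,0,0,0,0,1],[0,0,0,0,0,0,1],[0,0,0,0,0,0,1],[0,0,0,0,0,0,1],[0,0,0,0,0,0,1]]'
python3 -m pendant '[[0,0,-0.03,0,0,0,1],[0,0,-0.1,0,0,0,1],[0,0,-0.25,0,0,0,1],[0,0,-0.4,0,0,0,1],[0,0,-0.55,0,0,0,1],[0,0,-0.6,0,0,0,1],[0,0,-0.6,0,0,0,1],[0,0,-0.6,0,0,0,1]]'
python3 - <<'E'
from h import *
im,d=capture('wrist');save('wa3',im)
cv2.imwrite('pics/wa3c.png',cv2.resize(im[170:320,220:400,::-1],None,fx=3,fy=3))
E
```

```text
time_s: 43.55
position: [0.4, 0.3106, 0.077]
tcp_rot: [[1.0, -0.0, -0.0], [-0.0, -1.0, -0.0], [-0.0, 0.0, -1.0]]
force: [0.3, 0.0, -0.3]
opening: 0.509
grasp_force: 30.0
time_s: 44.35
position: [0.3995, 0.3103, 0.1964]
tcp_rot: [[1.0, -0.0, -0.001], [-0.0, -1.0, -0.001], [-0.001, 0.001, -1.0]]
force: [0.1, -0.3, -0.9]
opening: 0.508
grasp_force: 30.0
```

View pics/wa3c.png

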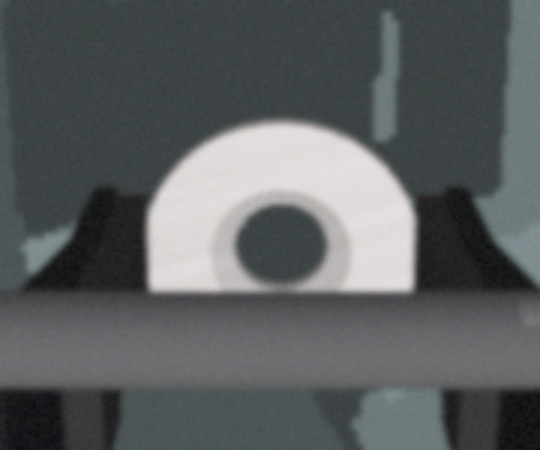

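Regripped level (crop 281,245). Back to the stud.

```bash

python3 -m pendant '[[0.2,-0.15,0,0,0,0,1],[0.4,-0.3,0,0,0,0,1],[0.6,-0.45,0,0,0,0,1],[0.732,-0.541,0,0,0,0,1],[0.732,-0.541,0.1,0,0,0,1],[0.732,-0.541,0.23,0,0,0,1],[0.732,-0.541,0.23,0,0,0,1],[0.732,-0.541,0.23,0,0,0,1]]'
python3 -m pendant '[[0,0,0.03,0,0,0,1],[0,0,0.06,0,0,0,1],[0,0,0.09,0,0,0,1],[0,0,0.1,0,0,0,1],[0,0,0.1,0,0,0,1],[0,0,0.1,0,0,0,1],[0,0,0.1,0,0,0,1]]'
```

```text
time_s: 45.2
position: [0.5455, 0.4182, 0.1489]
tcp_rot: [[1.0, -0.0, -0.004], [-0.0, -1.0, -0.002], [-0.004, 0.002, -1.0]]
force: [-0.9, 0.1, -0.7]
opening: 0.508
grasp_force: 30.0
time_s: 45.9
position: [0.5466, 0.4189, 0.1314]
tcp_rot: [[1.0, -0.0, 0.001], [-0.0, -1.0, 0.0], [0.001, -0.0, -1.0]]
force: [-0.2, 0.1, -0.2]
opening: 0.508
grasp_force: 30.0
```

```bash

python3 -m pendant '[[-0.001,0,0.008,0,0,0,1],[-0.001,0,0.016,0,0,0,1],[-0.001,0,0.022,0,0,0,1],[-0.001,0,0.026,0,0,0,1],[-0.001,0,0.028,0,0,0,1],[-0.001,0,0.028,0,0,0,1]]'
python3 -m pendant '[[0,0,0.003,0,0,0,1],[0,0,0.006,0,0,0,1],[0,0,0.006,0,0,0,1]]'
```

```text
time_s: 46.5
position: [0.5462, 0.4188, 0.1253]
tcp_rot: [[1.0, 0.0, -0.0], [0.0, -1.0, -0.0], [-0.0, 0.0, -1.0]]
force: [0.4, -0.0, -0.8]
opening: 0.51
grasp_force: 30.0
time_s: 46.8
position: [0.5462, 0.4188, 0.1241]
tcp_rot: [[1.0, -0.0, -0.0], [-0.0, -1.0, -0.0], [-0.0, 0.0, -1.0]]
force: [-0.9, 0.0, -0.7]
opening: 0.508
grasp_force: 30.0
```

```bash

python3 -m pendant '[[0,0,0.002,0,0,0,1],[0,0,0.002,0,0,0,1]]'
python3 -m pendant '[[0,0,0.002,0,0,0,1],[0,0,0.002,0,0,0,1]]'
```

```text
time_s: 47.0
position: [0.5462, 0.4188, 0.124]
tcp_rot: [[1.0, 0.0, 0.0], [0.0, -1.0, 0.0], [0.0, -0.0, -1.0]]
force: [-0.4, -0.5, -0.3]
opening: 0.508
grasp_force: 30.0
time_s: 47.2
position: [0.5463, 0.4188, 0.1239]
tcp_rot: [[1.0, 0.0, 0.0], [0.0, -1.0, 0.0], [0.0, -0.0, -1.0]]
force: [-0.4, -0.6, 3.7]
opening: 0.509
grasp_force: 30.0
```

Seated at the predicted height. Release, rise and check.

```bash

python3 -m pendant '[[0,0,-0.002,0,0,0,-1],[0,0,-0.002,0,0,0,-1],[0,0,-0.002,0,0,0,-1],[0,0,-0.1,0,0,0,-1],[0,0,-0.3,0,0,0,-1],[0,0,-0.5,0,0,0,-1],[0,0,-0.62,0,0,0,-1],[0,0,-0.62,0,0,0,-1]]'
python3 -m pendant '[[0,0,0,0,0,0,-1],[0,0,0,0,0,0,-1]]'
python3 - <<'E'
from h import *
im,d=capture('wrist');save('f',im)
c,T=camT('wrist')
v,u=np.mgrid[165:215,288:338];uv=np.c_[u.ravel(),v.ravel()];dd=d[165:215,288:338].ravel()
X=T[:3,3]+ray(c,T,uv)*dd[:,None]
r=np.hypot(X[:,0]-.5464,X[:,1]-.4181);a=np.arctan2(X[:,1]-.4181,X[:,0]-.5464)
for q in range(4):
    k=(r>.0145)&(r<.021)&(np.floor(a/(np.pi/2))+2==q);print('rim z',q,(np.median(X[k,2])*1e3).round(1),k.sum())
cv2.imwrite('pics/fc.png',cv2.resize(im[110:250,240:390,::-1],None,fx=4,fy=4,interpolation=cv2.INTER_CUBIC))
E
```

```text
time_s: 48.0
position: [0.5484, 0.4201, 0.2524]
tcp_rot: [[1.0, 0.0, 0.009], [0.0, -1.0, 0.005], [0.009, -0.005, -1.0]]
force: [1.6, -0.4, 0.2]
opening: 0.99
grasp_force: 0.0
time_s: 48.2
position: [0.5452, 0.4183, 0.2454]
tcp_rot: [[1.0, -0.0, -0.003], [-0.0, -1.0, -0.002], [-0.003, 0.002, -1.0]]
force: [0.4, 0.8, -0.2]
opening: 1.002
grasp_force: 0.0
rim z 0 55.0 234
rim z 1 55.0 260
rim z 2 55.1 258
rim z 3 55.0 232
```

View pics/fc.png

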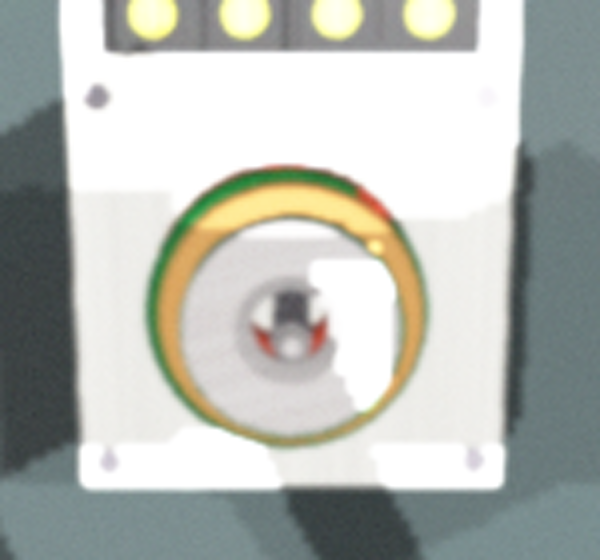

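The washer sits level (rim 55 mm in all four quadrants), concentric on the stack with the stud through its hole at (292,340).

```bash
python3 -c "
from h import *
print(bot.hand_in())"
```

```text
the job is handed in; nothing more can be done
None
```

I built the core stack on the stud in the order asked (pad, big core, spacer, small core, dished washer) and handed it in at about 48 s; the final view shows every part centred and the washer lying level. The first grip on the washer was too low, so I set it down on the mat and gripped it again before seating it.

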